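Wind a jack leg down onto its packer

TASK

The repair frame that carries the open charger needs its free end propped. Slide the wooden packer along the bench until its square head is centred under the jack's foot, then wind the crank clockwise (seen from above) until you feel the foot come down on the packer, go on about a sixth of a turn so that it bears firmly, and stop there: wound much further it would overload the frame. Let go, and leave the other things on the bench alone.

Things in the scene. Friction and masses are not known exactly. Their poses are not given: they have to be found in the camera images.
- frame: repair frame, fixed to the bench. Origin on the bench below the jack's vertical axis; z up; its own +y runs from the jack along the deck (75 to 435 mm, 260 mm wide, top 156 mm up) that carries an open blue charger (up to 216 mm). Jack: 40 mm tube 112 to 200 mm up, 60 mm gear head up to 228 mm, crank arm at 237 to 250 mm. Below the tube a thin leg bears the foot
- jack_axis (a point): point on the bench straight below the centre of the foot (the frame's origin). The foot is a steel disc 52 mm across on a stiff spring; its underside starts anywhere from 44 to 92 mm above the bench, so the point of contact must be felt. It comes down 30 mm per crank turn, 0.4 to 2.1 turns to the packer's top
- crank_grip (a point): centre of the crank's upright grip: freely spinning black cylinder 26 mm across, 50 mm tall, centre 274 mm up, circling the jack's axis at 50 mm radius. Clockwise from above lowers the foot. Turning it free takes about 6 N along the circle, 3.6 N more per radian after contact. Held still, it pushes back with the foot's load alone: 0 N free, about 3.6 N after 1 rad, over 5.5 N is too far. It stays where left; wound up it hits a stop
- packer_head (a point): centre, half-way up, of the 80 x 80 x 30 mm square head of the loose wooden packer. Its +x axis runs from the head along the tail (28 mm wide, 30 mm high, ending 190 mm from the head's centre in an upright grip block); z up. The tail starts pointing roughly away from the deck (the frame's -y) and should point so when in place
- packer_grip (a point): on the packer's upright grip block, 170 mm from the head's centre along the tail, 45 mm above the underside. The block is 40 mm along the tail, 28 mm wide (grasp across this), 65 mm tall
- packer: the whole packer (0.2 to 0.45 kg), origin at the underside of the head's centre, axes as the head's
- cup: bystander, leave alone: open aluminium cup, 60 mm across, 85 mm tall; origin at its underside
- screwdriver: bystander, leave alone: screwdriver lying on the bench; origin at its underside
- board: bystander, leave alone: small green circuit board, 60 x 90 mm; origin at its underside
- organizer: bystander, leave alone: white flat component box, 130 x 190 x 32 mm; origin at its underside
- meter: bystander, leave alone: grey hand meter lying flat, 80 x 150 x 35 mm; origin at its underside
- reel: bystander, leave alone: steel reel, 56 mm across, 40 mm tall; origin at its underside

How it is judged:
By the outcome, as a careful person would: the job done as asked, in the order asked, and still so for the second after the job is handed in, with the robot touching nothing.
It also fails if it takes over 72 s, if anything falls off the work surface, if the arm or the gripper's body presses on something with over 40 N, if the wrist force passes 120 N, or if a joint passes its speed limit or range.

ROBOT

A 7-joint arm with a two-finger parallel gripper is mounted at the origin on the work surface. World frame = base frame: x ahead of the robot, y to its left, z up, the work surface at z = 0. Lengths are in m, angles in degrees, forces in N, time in s.
With the tool pointing down it reaches from about 0.35 to 0.775 m from the base axis. Payload 3.1 kg.
Tool frame: the origin (TCP) lies on the centre line of the jaws, within the pads' length; the fingertips stand 17 mm ahead of it and the grasp point (between the pads) lies 2 mm behind it (robot.tip_reach is the distance from the TCP to the fingertips, in m); z points along the fingers, y is the line along which they close (so a half turn about z gives the same grasp; the last joint's range is limited). The gripper opens to 85 mm and grips with 20 to 120 N. Pads are 22 mm wide; open, the fingers measure 114 mm over their backs; the gripper's body (76 mm by 85 mm) begins 54 mm behind the grasp point. The pads swing forward as they close: fully open they stand 13 mm farther back than shut.
Start: joints at [66.709, 17.813, 0.802, 86.603, -0.252, 75.585, -1.558], TCP at [0.196, -0.514, 0.248] pointing down, gripper open.
Joint ranges: [-154.91, 154.91], [-16.99, 109.72], [-72.82, 74.43], [7.12, 147.25], [-82.49, 262.49], [11.32, 116.49], [-174.64, 174.64]. Speed limits (degrees/s): [159.86, 159.86, 180, 180, 180, 180, 180].

INTERFACE

Orientations are given as [roll, pitch, yaw] about the fixed x, y, z axes, in that order (R = Rz(yaw) Ry(pitch) Rx(roll)).
In Python, from station import robot, fingers, vision, workorder, recognise gives the robot as it stands. Calls block until the motion is done:
- robot.move_to(position, orientation): joint-space move of the TCP to a pose.
- robot.line_to(position, orientation=None, velocity=0.15, f_stop=None): straight line of the TCP; orientation=None keeps the orientation; velocity is the mean speed in m/s. With f_stop (N) it stops when the force on the tool has changed by that much, and returns True; else False.
- robot.move_j(angles): joint-space move.
- fingers.gripper_to(opening, force=None): opening from 0.0 (shut) to 1.0 (fully open); force is the grip in N (None keeps the last); returns when the fingers have stopped.
- robot.pause(seconds).
- robot.inverse_kinematics(position, orientation): joint angles nearest the present ones, or None.
- vision.grab_frame(name): name is "scene" or "side" or "wrist"; returns the picture (384x512x3 uint8, red, green, blue); there is no depth.
- vision.calibration(name): a dict with "mtx" (3x3 intrinsics, pixels), "extrinsics" (4x4, takes a point from world to camera coordinates); the wrist camera has in their place "T_tool_cam" (4x4, takes a point from camera to tool coordinates, whose origin is the TCP and whose axes are the flange's). Camera axes: x right, y up, looking along -z (the intrinsics and any distortion apply to the point x, -y, -z); pixel columns grow to the right and rows downward; lengths in m; the calibration is good to about 2 mm. A picture is of the moment at which its call begins: read the wrist's pose just before it. calibration takes no time and is no camera call.
A pose or a line that the arm cannot do raises robot.PlanningError and nothing moves.
- workorder.close_job(): hands the job in; it is judged then, once.
Trained networks look in the newest picture that a camera, given by its name, has taken for a name from the list of things; names that differ only in an ending like _2 or _b are one class to them, and where a whole thing is asked for, a point or a joint stands for the part that bears it (a point fixed in the world has none). Each returns a list of dicts, best first, with "p" (0 to 1); they miss things now and then, are a little off and sometimes report something else, mostly with a low value. They report only what shows in the picture. A call takes as long as a camera call.
- recognise(label, camera): "rect" ([centre column, centre row, width, height] in pixels, round what is visible of it).
Readings, each from a call of its own:
- robot.current_time_s(): time.
- robot.current_joint_positions(): joint angles.
- robot.current_dq(): joint speeds.
- robot.current_joint_torque(): joint torques, N m.
- robot.current_tool_pos(): TCP position.
- robot.current_eef_rot(): TCP orientation.
- robot.current_contact_force(): force on the tool from outside, world axes, zero at the start.
- robot.current_torque(): the same for the moment, N m.
- robot.current_finger_gap(): opening from 0.0 (shut) to 1.0 (fully open).
- robot.current_gripper_force(): force on a finger pad.
Only numpy, scipy, OpenCV 4.12 (cv2) and the standard library are available. Lean on these libraries where they do the work, as an engineer would, in place of code of your own. Each camera call takes 0.05 s, during which the arm holds its last target. There are 200 camera calls.

## Working session

There is one attempt and no reset: what is moved stays moved. The work goes in short steps, each a Python script; the robot and the scene stay as the last script left them, time stands still between calls to the robot, and variables do not carry over. Pictures are saved under pics/ and viewed, at most 10 in all, crops included, and the job is handed in when it is done.

```bash
ls; mkdir -p pics; python3 - <<'E'
from station import robot, fingers, vision, recognise
import cv2, numpy as np
for c in ["scene","side"]:
    im=vision.grab_frame(c); cv2.imwrite(f"pics/{c}0.png",im[:,:,::-1])
    k=vision.calibration(c); print(c,{a:np.round(b,4).tolist() if not isinstance(b,str) else b for a,b in k.items()})
    for l in ["frame","crank_grip","packer_head","packer_grip","packer","cup","reel","meter","organizer","screwdriver","board"]:
        print(l,[(np.round(d["rect"]).tolist(),round(d["p"],2)) for d in recognise(l,c)[:2]])
print(vision.calibration("wrist"),robot.current_time_s(), robot.current_eef_rot())
E
```

```text
pics
scene {'mtx': [[475.565, 0.0, 260.8241], [0.0, 475.565, 195.7469], [0.0, 0.0, 1.0]], 'extrinsics': [[0.3851, 0.9228, 0.0115, -0.0654], [-0.6295, 0.2535, 0.7345, 0.2724], [0.6749, -0.2901, 0.6785, -1.8076], [0.0, 0.0, 0.0, 1.0]]}
frame [([406.0, 154.0, 158.0, 102.0], 0.62)]
crank_grip [([333.0, 135.0, 10.0, 16.0], 0.72)]
packer_head []
packer_grip []
packer [([236.0, 235.0, 83.0, 42.0], 0.76)]
cup [([338.0, 248.0, 22.0, 38.0], 0.62)]
reel [([388.0, 244.0, 19.0, 24.0], 0.75)]
meter [([245.0, 191.0, 52.0, 29.0], 0.72)]
organizer [([149.0, 250.0, 79.0, 64.0], 0.84)]
screwdriver [([307.0, 187.0, 38.0, 12.0], 0.84)]
board [([313.0, 267.0, 39.0, 24.0], 0.56)]
side {'mtx': [[412.1521, 0.0, 251.5321], [0.0, 412.1521, 187.9121], [0.0, 0.0, 1.0]], 'extrinsics': [[0.9372, -0.3488, 0.006, -0.5682], [0.2578, 0.7043, 0.6615, -0.1421], [-0.2349, -0.6184, 0.7499, -1.1127], [0.0, 0.0, 0.0, 1.0]]}
frame [([196.0, 97.0, 114.0, 122.0], 0.98), ([281.0, 338.0, 88.0, 92.0], 0.62)]
crank_grip [([213.0, 102.0, 10.0, 17.0], 0.66)]
packer_head [([259.0, 249.0, 54.0, 82.0], 0.77)]
packer_grip [([260.0, 246.
[... 309 characters left out ...]
)]
screwdriver [([187.0, 177.0, 20.0, 47.0], 0.62), ([285.0, 162.0, 20.0, 28.0], 0.49)]
board [([297.0, 192.0, 34.0, 28.0], 0.79)]
{'mtx': array([[288.67211372,   0.        , 257.10008101],
       [  0.        , 288.67211372, 186.05051325],
       [  0.        ,   0.        ,   1.        ]]), 'T_tool_cam': array([[-5.82914434e-04,  9.54014224e-01,  2.99760773e-01,
         7.79603378e-02],
       [ 9.99999368e-01,  2.67804465e-04,  1.09228701e-03,
        -7.65244770e-05],
       [ 9.61780066e-04,  2.99761220e-01, -9.54013777e-01,
        -1.25055963e-01],
       [ 0.00000000e+00,  0.00000000e+00,  0.00000000e+00,
         1.00000000e+00]])} 1.2 [1.79996209e+02 2.70207017e-03 2.09040075e+01]
```

```bash
python3 - <<'E'
import cv2
s=cv2.imread("pics/scene0.png")[80:300,100:500]; cv2.imwrite("pics/sc.png",cv2.resize(s,(800,440),interpolation=2))
s=cv2.imread("pics/side0.png")[20:320,120:420]; cv2.imwrite("pics/si.png",cv2.resize(s,(600,600),interpolation=2))
E
```

```text
(no output)
```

View pics/sc.png

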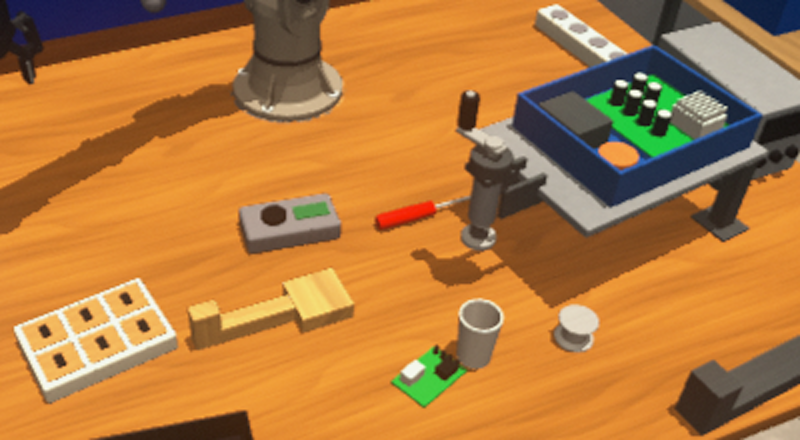

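View pics/si.png

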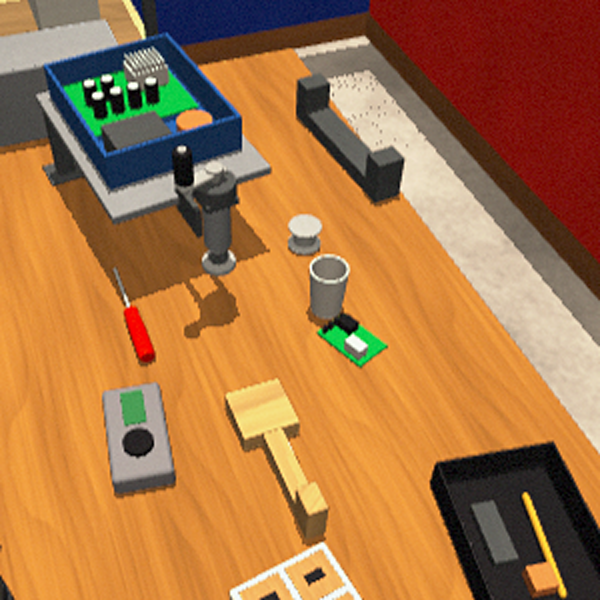

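The scene picture shows the packer head centred near (258,227) with its tail to the left. The jack foot is at about (340,199), the crank grip at (334,135) and the deck corners at about (395,194) and (482,155). The side picture shows the same layout from the front, so I'll fit poses to both views.

```bash
cat > h.py <<'E'
from station import robot, fingers, vision, workorder, recognise
import cv2, numpy as np
from scipy.optimize import least_squares
from scipy.spatial.transform import Rotation as R
def ext(c):
    k=vision.calibration(c)
    if c!="wrist": return np.array(k["mtx"]),np.array(k["extrinsics"])
    T=np.eye(4);T[:3,:3]=R.from_euler("xyz",robot.current_eef_rot(),degrees=True).as_matrix();T[:3,3]=robot.current_tool_pos()
    return np.array(k["mtx"]),np.linalg.inv(T@np.array(k["T_tool_cam"]))
def proj(K,E,P):
    P=np.atleast_2d(P); q=P@E[:3,:3].T+E[:3,3]
    return np.c_[K[0,0]*q[:,0]/-q[:,2]+K[0,2],K[1,1]*-q[:,1]/-q[:,2]+K[1,2]]
def ray(K,E,uv,z):
    d=E[:3,:3].T@np.array([(uv[0]-K[0,2])/K[0,0],-(uv[1]-K[1,2])/K[1,1],-1]); o=-E[:3,:3].T@E[:3,3]
    return o+d*(z-o[2])/d[2]
def place(p,L):
    c,s=np.cos(p[2]),np.sin(p[2]); L=np.atleast_2d(L)
    return np.c_[p[0]+c*L[:,0]-s*L[:,1],p[1]+s*L[:,0]+c*L[:,1],L[:,2]]
E
python3 - <<'E'
from h import *
S=ext("scene");D=ext("side")
fs=lambda a:np.array(a)/2+[100,80]
fd=lambda a:np.array(a)/2+[120,20]
def fit(obs,x0):
    f=lambda p:np.concatenate([(proj(*C,place(p,L))-uv).ravel() for C,L,uv in obs])
    r=least_squares(f,x0,loss="soft_l1",f_scale=2); print(np.round(r.x[:2],4),np.degrees(r.x[2]).round(1),np.round(r.fun,1)); return r.x
F=fit([(S,[.13,.075,.156],fs((590,228))),(S,[.13,.435,.156],fs((765,150))),(D,[.13,.075,.156],fd((270,165))),(D,[-.13,.075,.156],fd((115,215))),
 (S,[0,0,.228],fs((493,155))),(D,[0,0,.228],fd((218,180)))],[.4,.2,0])
P=fit([(S,[[.04,.04,.03],[-.04,.04,.03],[-.04,-.04,.03],[.04,-.04,.03],[.19,-.014,.065],[.19,.014,.065]],fs([(302,318),(353,302),(333,269),(283,285),(189,307),(192,322)])) if 0 else
 (S,[[0,0,.03],[.17,0,.065]],fs([(318,294),(204,310)])),
 (D,[[0,0,.03],[.17,0,.065]],fd([(262,408),(310,497)]))],[.4,-.2,-1.5])
for n,C,g in (("S",S,fs((468,110))),("D",D,fd((183,165)))):
    q=ray(*C,g,.274)[:2]-F[:2]; print("grip",n,np.round(ray(*C,g,.274),3),np.hypot(*q),np.degrees(np.arctan2(q[1],q[0])))
for n,a,b,z in (("cup",(338,248),(283,161),.042),("reel",(388,244),(272,137),.02),("meter",(245,191),(187,239),.0175),("board",(313,267),(297,192),.01),("org",(149,250),(282,338),.016),("scr",(307,187),(187,177),.01)):
    print(n,ray(*S,a,z).round(3),ray(*D,b,z).round(3))
E
```

```text
[0.5682 0.0833] 9.0 [-0.1  1.4  1.  -1.2  0.6 -0.1 -0.6  1.8 -0.1  0.3 -0.7 -0.3]
[ 0.5443 -0.1622] -90.3 [ 0.  -0.3 -0.4 -0.5  0.  -0.6  0.4  0.1]
grip S [0.517 0.067 0.274] 0.053415396323009554 -162.26250095836735
grip D [0.519 0.07  0.274] 0.05060461059113743 -164.57934280772724
cup [0.71  0.003 0.042] [0.715 0.017 0.042]
reel [0.734 0.153 0.02 ] [0.736 0.153 0.02 ]
meter [ 0.373 -0.139  0.018] [ 0.37  -0.143  0.017]
board [ 0.721 -0.077  0.01 ] [ 0.717 -0.087  0.01 ]
org [ 0.5   -0.475  0.016] [ 0.502 -0.475  0.016]
scr [0.422 0.056 0.01 ] [0.427 0.083 0.01 ]
```

```bash
python3 - <<'E'
from h import *
for y in (-90,90): 
  for p in ([.543,-.28,.27],[.543,-.332,.043],[.595,-.085,.043]):
    q=robot.inverse_kinematics(p,[180,0,y]); print(y,None if q is None else np.round(q,0))
robot.move_to([.543,-.22,.27],[180,0,-90])
C=ext("wrist"); im=vision.grab_frame("wrist"); np.savez("w1.npz",K=C[0],E=C[1]); 
cv2.imwrite("pics/w1.png",im[:,:,::-1]); print(robot.current_time_s())
for l in ["packer_head","packer_grip","packer"]: print(l,[(np.round(d["rect"]).tolist(),round(d["p"],2)) for d in recognise(l,"wrist")[:2]])
E
```

```text
-90 [  23.   25.    4.   74.   -2.   81. -153.]
-90 [  23.   38.   10.   87.   -8.   56. -144.]
-90 [   7.   34.   -1.   93.    1.   53. -174.]
90 [ 39.  26. -21.  73.   9.  82.  19.]
90 [ 41.  39. -17.  86.  13.  57.  20.]
90 [ 30.  39. -36.  92.  26.  58. -13.]
3.6
packer_head [([258.0, 134.0, 62.0, 188.0], 0.82)]
packer_grip [([257.0, 135.0, 62.0, 188.0], 0.66), ([381.0, 208.0, 93.0, 110.0], 0.62)]
packer [([258.0, 135.0, 62.0, 190.0], 0.98)]
```

View pics/w1.png

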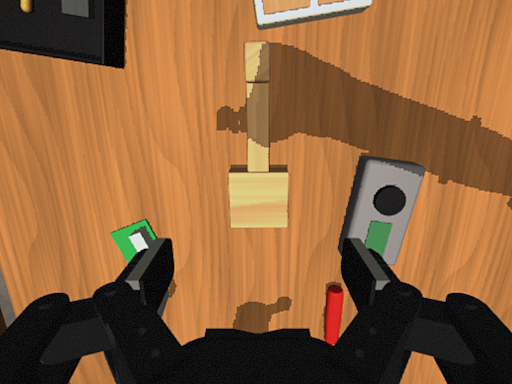

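The wrist picture shows the packer head's top at about (259,200), the block's top at about (257.5,61), and a clear run toward the jack. I'll compare the pose from this view, then grasp.

```bash
python3 - <<'E'
from h import *
d=np.load("w1.npz"); C=(d["K"],d["E"])
h=ray(*C,(259,200),.03); b=ray(*C,(257.5,61),.065)
print(h.round(4),b.round(4),np.hypot(*(b-h)[:2]),np.degrees(np.arctan2(*(b-h)[1::-1])))
for p,y in (([.595,-.085,.043],-81),([.56,-.2,.043],-85)): print(np.round(robot.inverse_kinematics(p,[180,0,y]),0))
yaw=np.degrees(np.arctan2(*(b-h)[1::-1])); u=np.array([np.cos(np.radians(yaw)),np.sin(np.radians(yaw))])
g=(h[:2]+b[:2]-.17*u)/2+.17*u
robot.move_to([*g,.15],[180,0,yaw]); robot.line_to([*g,.043])
fingers.gripper_to(0,40)
print(g,robot.current_tool_pos(),robot.current_finger_gap()*85,robot.current_gripper_force(),robot.current_contact_force(),robot.current_time_s())
E
```

```text
[ 0.5412 -0.1623  0.03  ] [ 0.5431 -0.3313  0.065 ] 0.16898978039780213 -89.36065965916117
[  10.   34.   -4.   92.    3.   53. -167.]
[  19.   34.   -2.   94.    1.   53. -158.]
[ 0.54310146 -0.331798  ] [ 0.54332352 -0.33205647  0.04350393] 27.620357944810173 40.45477017760277 [-0.48745687 -0.64920653  1.81509223] 5.875
```

```bash
python3 - <<'E'
from h import *
J=np.array([.5682,.0833]); a=np.radians(-81); g=J+.17*np.array([np.cos(a),np.sin(a)])
p=robot.current_tool_pos()
print(robot.line_to([*g,p[2]],[180,0,-81],velocity=.08,f_stop=25))
print(g,robot.current_tool_pos(),robot.current_eef_rot(),robot.current_contact_force(),robot.current_time_s())
s=vision.grab_frame("scene")[110:270,250:410]; d=vision.grab_frame("side")[70:230,160:320]
cv2.imwrite("pics/p2.png",cv2.resize(np.hstack([s,d])[:,:,::-1],(800,400),interpolation=cv2.INTER_CUBIC))
E
```

```text
False
[ 0.59479386 -0.08460702] [ 0.59422394 -0.08368253  0.04343936] [ 1.79935410e+02  1.81381837e-02 -8.09442760e+01] [-1.39932572 -3.95574769  5.10040044] 9.1833
```

View pics/p2.png

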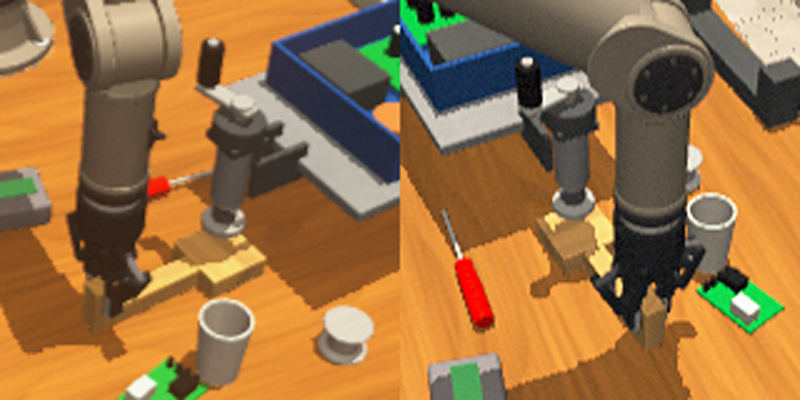

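The packer sits under the foot; the foot disc centre is at about (339,198) in the scene view and (229,151) in the side view. I'll overlay the model to check the centring.

```bash
python3 - <<'E'
from h import *
S=ext("scene");D=ext("side")
obs=[(S,(338.8,198.4)),(D,(229.2,151.2))]
r=least_squares(lambda X:np.concatenate([proj(*C,X)[0]-u for C,u in obs]),[.57,.08,.07]); print(r.x,r.fun)
t=np.array(robot.current_tool_pos())[:2];a=np.radians(robot.current_eef_rot()[2]);u=np.array([np.cos(a),np.sin(a)])
h=[*(t-.17*u),a]; print(h)
out=[]
for c,C,(x,y) in (("scene",S,(290,140)),("side",D,(180,90))):
    im=cv2.resize(vision.grab_frame(c)[y:y+100,x:x+100],(400,400),interpolation=cv2.INTER_CUBIC)[:,:,::-1].copy()
    T=lambda P:((proj(*C,P)-[x,y]+.5)*4*8).astype(np.int32)
    k=np.array([[1,1],[1,-1],[-1,-1],[-1,1]])*.04
    cv2.polylines(im,[T(place(h,np.c_[k,[.03]*4]))],True,(255,0,0),1,cv2.LINE_AA,3)
    th=np.linspace(0,6.28,40)
    for z,rad in ((.2,.02),(.228,.03),(.112,.02),(r.x[2],.026)):
        cv2.polylines(im,[T(np.c_[.5682+rad*np.cos(th),.0833+rad*np.sin(th),0*th+z])],True,(0,255,0) if rad!=.026 else (0,0,255),1,cv2.LINE_AA,3)
    cv2.polylines(im,[T(place([.5682,.0833,np.radians(9)],[[-.13,.435,.156],[-.13,.075,.156],[.13,.075,.156],[.13,.435,.156]]))],False,(255,255,0),1,cv2.LINE_AA,3)
    out.append(im)
cv2.imwrite("pics/ov.png",np.hstack(out))
E
```

```text
[0.56485951 0.08299881 0.07372646] [-0.03402132  0.04689041 -0.0269581  -0.05269076]
[np.float64(0.5674726295624402), np.float64(0.08419698343039982), np.float64(-1.4128248584448688)]
```

View pics/ov.png

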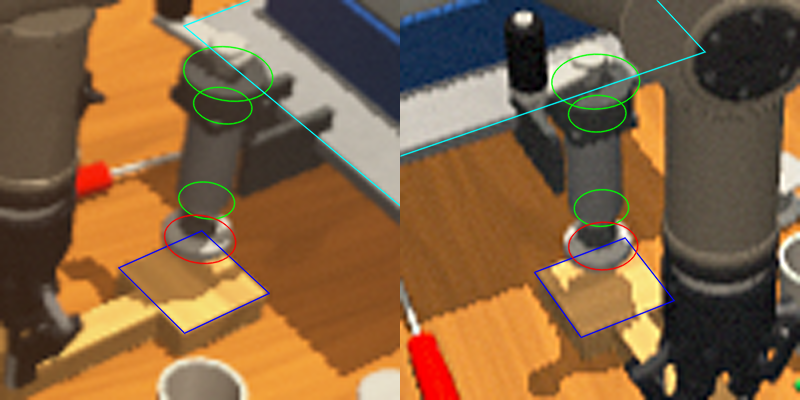

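The packer outline matches its model, but the foot and gear head sit about 1 px left of theirs in both views. That puts the jack axis near (0.565, 0.082). I'll nudge the packer by that amount, release it and look from closer by.

```bash
python3 - <<'E'
from h import *
J=np.array([.565,.082]); a=np.radians(-81); g=J+.17*np.array([np.cos(a),np.sin(a)])
t=np.array(robot.current_tool_pos())
# command offset so the steady error seen (cmd - actual) is compensated
off=np.array([.59479,-.08461])-t[:2]
robot.line_to([*(g+off),t[2]],[180,0,-81],velocity=.03,f_stop=25)
print(g,robot.current_tool_pos(),robot.current_contact_force())
fingers.gripper_to(.6); p=robot.current_tool_pos(); robot.line_to([p[0],p[1],.2],velocity=.2)
robot.move_to([.50,-.10,.36],[180,0,99]); 
robot.pause(.3)
C=ext("wrist"); im=vision.grab_frame("wrist"); np.savez("w2.npz",K=C[0],E=C[1])
cv2.imwrite("pics/w2.png",im[:,:,::-1]); print(robot.current_time_s(),robot.current_contact_force(),robot.current_joint_positions())
for c in("scene","side"): cv2.imwrite(f"pics/{c}3.png",vision.grab_frame(c)[:,:,::-1])
for l in ("crank_grip","packer_head"): print(l,[(np.round(d["rect"]).tolist(),round(d["p"],2)) for d in recognise(l,"wrist")[:2]])
E
```

```text
[ 0.59159386 -0.08590702] [ 0.59254302 -0.08402444  0.04343623] [2.48329518 1.39882989 3.23019758]
13.9 [-0.44680791 -0.00413401 -0.06204504] [ 34.36456116  13.51866748 -31.88327661  78.69965313   7.0923975
  89.76576541  12.16720087]
crank_grip []
packer_head [([324.0, 83.0, 58.0, 166.0], 0.65)]
```

View pics/w2.png

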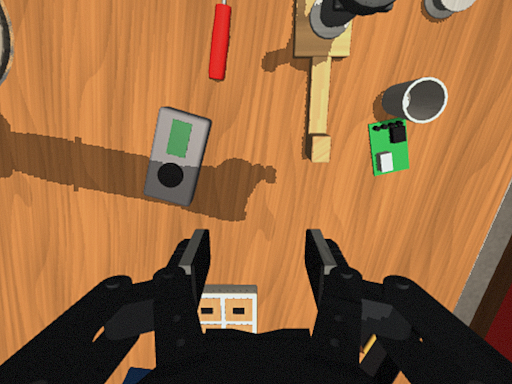

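The wrist picture shows the head at about (322,30), cut off at the top, so I need to be further forward.

```bash
python3 - <<'E'
from h import *
robot.move_to([.55,-.03,.40],[180,0,99]); robot.pause(.3)
C=ext("wrist"); im=vision.grab_frame("wrist"); np.savez("w3.npz",K=C[0],E=C[1])
cv2.imwrite("pics/w3raw.png",im[:,:,::-1]); cv2.imwrite("pics/w3.png",cv2.resize(im[0:240,140:420,::-1],(700,600),interpolation=cv2.INTER_CUBIC)); print(robot.current_time_s())
print([(np.round(d["rect"],1).tolist(),round(d["p"],2)) for d in recognise("crank_grip","wrist")[:2]])
E
```

```text
14.9167
[([232.6, 60.7, 29.4, 38.5], 0.82), ([361.4, 139.7, 44.6, 36.8], 0.59)]
```

View pics/w3.png

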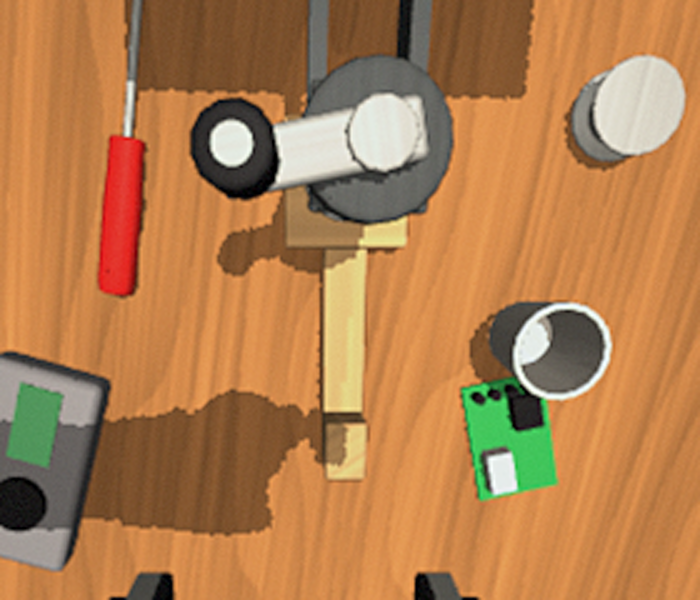

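In this crop, the gear-head top is centred at (379,138), the grip top at (231,143) and the crank hub at (385,132). The near corners of the packer head are at (287,247) and (406,247).

```bash
python3 - <<'E'
from h import *
d=np.load("w3.npz"); C=(d["K"],d["E"]); f=lambda x,y:(140+(x+.5)/2.5-.5,(y+.5)/2.5-.5)
J=ray(*C,f(379,138),.228); hub=ray(*C,f(385,132),.255); g=ray(*C,f(231,143),.299)
a,b=ray(*C,f(287,247),.03),ray(*C,f(406,247),.03); bl=ray(*C,f(346,452),.065)
print("J",J,"hub",hub,"grip",g,np.hypot(*(g-J)[:2]),np.degrees(np.arctan2(*(g-J)[1::-1])))
t=(b-a)[:2]; print("edge",np.hypot(*t),np.degrees(np.arctan2(t[1],t[0])),a,b)
n=np.array([-t[1],t[0]])/np.hypot(*t); hc=(a+b)[:2]/2+.04*n; print("head",hc,"block",bl)
u=(bl[:2]-hc); print(np.hypot(*u),np.degrees(np.arctan2(u[1],u[0])))
S=ext("scene");D=ext("side")
for c in("scene","side"):
    print([(np.round(e["rect"],1).tolist(),round(e["p"],2)) for e in recognise("crank_grip",c)[:1]])
E
```

```text
J [0.56500589 0.08590559 0.228     ] hub [0.56432419 0.08434353 0.255     ] grip [0.51702715 0.06828955 0.299     ] 0.05111051273019825 -159.83862017019558
edge 0.07805203315801439 8.828640935092276 [0.53500302 0.03952012 0.03      ] [0.61213027 0.05149953 0.03      ]
head [0.56742745 0.0850359 ] block [ 0.59361272 -0.08277696  0.065     ]
0.16984353053159912 -81.13117077859573
[([333.6, 136.1, 9.9, 18.7], 0.45)]
[]
```

Head is at about (0.567, 0.085) and the axis at about (0.565, 0.085), so it is centred to within 2 mm with yaw −81°. Next I'll grip the crank and turn it through the part that must be free, to learn the force baseline.

```bash
cat >> h.py <<'E'
def turn(c,rad,th0,th1,step,rot,z,v=.08,limit=None,log=None):
    """step the grip along the circle from th0 down to th1 (deg); c adapts to radial force"""
    th=th0; log=[] if log is None else log
    while th>th1+1e-6:
        th=max(th-step,th1); e=np.array([np.cos(np.radians(th)),np.sin(np.radians(th))]); t=np.array([-e[1],e[0]])
        if robot.line_to([*(c+rad*e),z],rot,velocity=v,f_stop=30): print("f_stop!",th); break
        robot.pause(.08); F=np.array(robot.current_contact_force()); p=np.array(robot.current_tool_pos())
        q=p[:2]-c; log.append([th,np.degrees(np.arctan2(q[1],q[0])),np.hypot(*q)*1e3,F[:2]@e,F[:2]@t,F[2]])
        if limit and log[-1][4]>limit: break
    return th,log
E
python3 - <<'E'
from h import *
np.set_printoptions(suppress=True,precision=2)
c=np.array([.565,.0843]); a=-162.; e=np.array([np.cos(np.radians(a)),np.sin(np.radians(a))]); g=c+.05*e
rot=[180,0,18]
fingers.gripper_to(.55); robot.move_to([*g,.36],rot); print(robot.line_to([*g,.284],velocity=.1,f_stop=8))
fingers.gripper_to(0,35); robot.pause(.2)
print(robot.current_finger_gap()*85,robot.current_tool_pos(),robot.current_contact_force(),robot.current_time_s())
th,log=turn(c,.05,a,a-130,13,rot,.284)
print(np.array(log),robot.current_time_s(),robot.current_gripper_force())
E
```

```text
False
24.98513843895342 [0.52 0.07 0.29] [-0.34 -1.18  6.67] 18.0917
[[-175.   -173.79   49.59    0.33    3.31    6.3 ]
 [-188.    173.04   49.74    1.06    2.11    7.1 ]
 [-201.    159.6    49.92    1.85    3.24    6.19]
 [-214.    146.22   50.11    1.16    2.14    6.49]
 [-227.    133.01   50.29   -0.02    2.24    6.95]
 [-240.    119.99   50.45    0.72    1.74    6.58]
 [-253.    107.07   50.61    0.05    1.56    5.55]
 [-266.     94.21   50.71   -0.35    2.06    6.17]
 [-279.     81.48   50.79   -0.34    1.66    6.45]
 [-292.     68.81   50.83   -0.23    1.72    5.03]] 21.8417 34.9066561460495
```

```bash
python3 - <<'E'
from h import *
np.set_printoptions(suppress=True,precision=2)
th=-292; e=np.array([np.cos(np.radians(th)),np.sin(np.radians(th))]); t=np.array([-e[1],e[0]])
for i in range(16):
    F=np.array(robot.current_contact_force()); print(round(robot.current_time_s(),2),np.array([F[:2]@e,F[:2]@t]),end=" "); robot.pause(.06)
E
```

```text
21.84 [-0.23  1.72] 21.9 [-0.32  1.73] 21.96 [-1.32  1.3 ] 22.02 [-0.27  2.16] 22.07 [-0.77  1.28] 22.13 [-0.31  1.11] 22.19 [-0.  1.] 22.25 [-0.58  0.69] 22.31 [-1.33  1.72] 22.37 [-0.7   1.85] 22.43 [-0.71  2.31] 22.48 [-1.01  1.43] 22.54 [0.37 1.43] 22.6 [-0.3   0.74] 22.66 [-0.29  3.07] 22.72 [-0.34  1.34]
```

```bash
python3 - <<'E'
s=open("h.py").read().replace("robot.pause(.08); F=np.array(robot.current_contact_force())","robot.pause(.08); F=avg(8)")
s+='''
def avg(n):
    L=[]
    for _ in range(n): L.append(robot.current_contact_force()); robot.pause(.02)
    return np.mean(L,axis=0)
'''
open("h.py","w").write(s)
E
python3 - <<'E'
from h import *
np.set_printoptions(suppress=True,precision=2)
c=np.array([.565,.0843]); L=[]
th,L=turn(c,.05,-292.,-162-790,15,[180,0,18],.284,limit=3.9,log=L)
np.save("log.npy",L); print(np.array(L)[:,[0,2,3,4,5]],robot.current_time_s(),robot.current_gripper_force())
E
```

```text
[[-307.     50.79   -0.49    1.83    6.09]
 [-322.     50.73   -0.91    1.59    5.98]
 [-337.     50.62   -0.89    2.35    6.  ]
 [-352.     50.47   -0.65    2.37    5.4 ]
 [-367.     50.26   -0.46    2.5     4.82]
 [-382.     50.05    0.11    2.89    5.89]
 [-397.     49.85   -1.13    2.09    6.24]
 [-412.     49.63   -1.26    2.2     6.67]
 [-427.     49.53   -1.71    1.57    7.41]
 [-442.     49.4    -2.31    1.45    7.93]
 [-457.     49.33   -2.88    1.56    8.3 ]
 [-472.     49.32   -3.06    1.4     8.03]
 [-487.     49.32   -3.59    1.05    8.33]
 [-502.     49.37   -3.4     1.04    7.92]
 [-517.     49.44   -2.32    1.58    8.36]
 [-532.     49.59   -1.13    1.84    9.55]
 [-547.     49.69    0.73    2.19   11.16]
 [-562.     49.88    1.88    2.49   11.76]
 [-577.     50.08    2.57    2.13   11.7 ]
 [-592.     50.29    2.17    2.08   11.39]
 [-607.     50.47    2.18    2.23   10.92]
 [-622.     50.6     2.24    1.78   10.3 ]
 [-637.     50.73    2.06    2.17   10.49]
 [-652.     50.77    1.79    3.1    10.48]
 [-667.     50.73    1.37    4.11   10.51]] 36.1083 35.40806472301483
```

The load starts rising at about −632°, so I'll go on to about −692° in small steps.

```bash
python3 - <<'E'
from h import *
np.set_printoptions(suppress=True,precision=2)
c=np.array([.565,.0843])
th,L=turn(c,.05,-667.,-692,8.34,[180,0,18],.284,limit=6.8)
print(np.array(L)[:,[0,1,3,4,5]],robot.current_time_s())
L0=np.load("log.npy"); print(L0[-5:,[0,1]])
L=np.r_[L0,L]
def f(p): return p[0]+3.6*np.maximum(0,np.radians(p[1]-L[18:,0]))-L[18:,4]
r=least_squares(f,[2,-635]); print(r.x,r.fun)
E
```

```text
[[-675.34   48.41    0.66    5.5    10.29]
 [-683.68   40.87    0.54    6.4    10.01]
 [-692.     33.28    0.63    6.74   10.01]] 37.5083
[[-607.    114.13]
 [-622.     98.94]
 [-637.     84.22]
 [-652.     69.74]
 [-667.     55.55]]
[   2.06 -626.22] [-0.07 -0.03 -0.17  0.27  0.56  0.57  0.51 -0.35 -0.73 -0.55]
```

```bash
python3 - <<'E'
from h import *
np.set_printoptions(suppress=True,precision=2)
e=np.radians(28); t=np.array([-np.sin(e),np.cos(e)])
for i in range(3): print(avg(12)[:2]@t,robot.current_time_s())
L0=np.load("log.npy"); th=np.r_[L0[:,0],-675.34,-683.68,-692]; act=np.r_[L0[:,1],48.41,40.87,33.28]; F=np.r_[L0[:,4],5.5,6.4,6.74]
act=th+(act-th+180)%360-180; print(np.c_[th,act-th,F][14:])
for s in (12,18):
    r=least_squares(lambda p:p[0]+p[2]*np.maximum(0,np.radians(p[1]-act[s:]))-F[s:],[2,-635,3.6]); print(r.x,r.fun)
    r=least_squares(lambda p:p[0]+3.6*np.maximum(0,np.radians(p[1]-act[s:]))-F[s:],[2,-635]); print(r.x,act[-1])
E
```

```text
7.012138558545103 37.7083
6.883262590692379 37.9083
6.937468189566335 38.1083
[[-517.      2.63    1.58]
 [-532.      3.33    1.84]
 [-547.      3.4     2.19]
 [-562.      2.81    2.49]
 [-577.      2.04    2.13]
 [-592.      1.45    2.08]
 [-607.      1.13    2.23]
 [-622.      0.94    1.78]
 [-637.      1.22    2.17]
 [-652.      1.74    3.1 ]
 [-667.      2.55    4.11]
 [-675.34    3.75    5.5 ]
 [-683.68    4.55    6.4 ]
 [-692.      5.28    6.74]]
[   1.84 -635.15    5.49] [ 0.79  0.8   0.26 -0.   -0.35 -0.65 -0.29 -0.24 -0.39  0.06 -0.27  0.19
  0.54 -0.16 -0.34  0.05]
[   1.85 -620.06] -686.72
[   2.08 -641.8     6.19] [-0.05 -0.   -0.15  0.29 -0.1  -0.11  0.42 -0.21 -0.29  0.19]
[   2.06 -623.04] -686.72
```

```bash
python3 - <<'E'
from h import *
c=np.array([.565,.0843])
for th in (-690.,-688.):
    e=np.array([np.cos(np.radians(th)),np.sin(np.radians(th))]); t=np.array([-e[1],e[0]])
    robot.line_to([*(c+.05*e),.284],velocity=.01); robot.pause(.2)
    F=avg(12); q=np.array(robot.current_tool_pos())[:2]-c
    print(th,np.degrees(np.arctan2(q[1],q[0]))-720,F[:2]@t,robot.current_time_s())
E
```

```text
-690.0 -686.5945465383913 4.908790198503776 38.8333
-688.0 -686.4504683740092 2.9983684198479845 39.5583
```

```bash
python3 - <<'E'
from h import *
c=np.array([.565,.0843])
for th in (-696.,-691.5):
    e=np.array([np.cos(np.radians(th)),np.sin(np.radians(th))]); t=np.array([-e[1],e[0]])
    robot.line_to([*(c+.05*e),.284],velocity=.02); robot.pause(.15)
    F=avg(8); q=np.array(robot.current_tool_pos())[:2]-c
    print(th,np.degrees(np.arctan2(q[1],q[0]))-720,F[:2]@t,robot.current_time_s())
fingers.gripper_to(.6); p=robot.current_tool_pos(); robot.line_to([p[0],p[1],.40],velocity=.15)
robot.move_to([.55,-.03,.40],[180,0,99]); robot.pause(.3)
C=ext("wrist"); im=vision.grab_frame("wrist"); np.savez("w4.npz",K=C[0],E=C[1])
print(robot.current_time_s(),robot.current_contact_force(),[(np.round(d["rect"],1).tolist(),round(d["p"],2)) for d in recognise("crank_grip","wrist")[:2]])
cv2.imwrite("pics/w4.png",cv2.resize(im[0:240,140:420,::-1],(700,600),interpolation=cv2.INTER_CUBIC))
E
```

```text
-696.0 -689.1974632154073 8.424082336232866 40.3417
-691.5 -688.9640128097196 4.2021547370471 40.975
44.0417 [ 0.10637556  0.60256914 -0.30229458] [([360.6, 24.4, 46.6, 46.1], 0.62)]
```

View pics/w4.png

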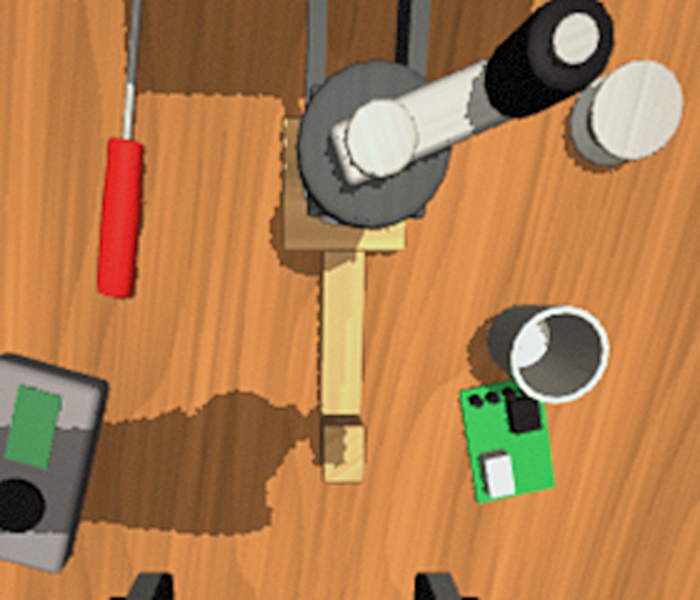

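The packer is unmoved, the crank grip sits at crop (576,38) as expected, the other things are undisturbed and the gripper is clear. I'll hand the job in.

```bash
python3 - <<'E'
from h import *
d=np.load("w4.npz"); g=ray(d["K"],d["E"],(140+576.5/2.5-.5,38.5/2.5-.5),.299)[:2]-[.565,.0843]
a=np.degrees(np.arctan2(g[1],g[0])); print(a,np.hypot(*g))
if abs(a-31)<8: print(workorder.close_job())
E
```

```text
32.16788079584674 0.05093349217046824
the job is handed in; nothing more can be done
None
```

I handed the job in at about 44 s: the packer's head is within about 2 mm of the jack axis, and the crank is wound an estimated 55° past first contact, just short of a sixth of a turn. Crank friction blurred the force readings, so the true angle could be anywhere from about 47° to 69°, and the foot's load was not measured separately. The gripper is clear and the other things looked undisturbed in the last picture.

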